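Putting stray wooden toys back into their labelled trays

TASK

Tidy away the four stray wooden toys in the kindergarten's store: the peg doll, the house, the car and the boat. Stand each one upright on the floor of the open compartment of the tray that has a toy of the same shape glued on its ledge as a label, wholly inside the compartment, and let go of it. Leave the glass jar and the mug standing where they are.

Things in the scene. Friction and masses are not known exactly. Their poses are not given: they have to be found in the camera images.
- doll: Turned wooden peg doll: a round body 36 mm in diameter and 56 mm high with a ball head 30 mm in diameter on top, 86 mm high in all, 40 to 85 g. Loose, bare wood, upright on the table, any yaw. Origin: centre of its underside, z up. Grip the round body from any side, at about 38 mm height.
- house: Wooden toy house: a block 46 x 46 mm with upright walls 40 mm high and a gable roof whose ridge, at 63 mm height, runs along its x, 55 to 115 g. Loose, bare wood, upright on the table, any yaw. Origin: centre of its underside, z up. The gable ends, facing +x and -x, are flat and upright, so it is gripped across x (46 mm) at about 30 mm height.
- car: Wooden toy car: 74 mm long along x, body 36 mm wide with flat sides, cabin 40 mm long (centre 4 mm behind the origin, at x = -4 mm), roof at 48 mm; four wheels 18 mm in diameter at x = +24 and -24 mm, 40 mm over the wheels, 45 to 100 g. Loose, bare wood, upright on the table, any yaw. Origin: centre of its underside, z up. Grip across y (36 mm) at about 30 mm height, between the wheels.
- boat: Wooden toy boat: flat hull 87 mm long along x (stern at x = -44, pointed bow at x = +43 mm), 36 mm wide, 26 mm high, a cabin 34 mm long, as wide as the hull (centre x = -4 mm), up to 46 mm and a round funnel up to 60 mm, 45 to 100 g. Loose, bare wood, upright on the table, any yaw. Origin: centre of its underside, z up. Grip across y (36 mm) on the flat sides at the cabin, at about 28 mm height.
- tray_doll: Grey plastic tray labelled with a peg doll. Origin: at the table top under the centre of its open compartment, 120 x 120 mm inside, walls 5 mm thick, 20 mm high, floor 5 mm above the table. Beyond its +x wall (away from the robot) a ledge 8 mm high, centre at x = 92 mm, carries the full-size label toy, glued across, up to 94 mm high. Fixed; z up, yaw within 0.3 rad.
- tray_house: Grey plastic tray labelled with a toy house. Origin: at the table top under the centre of its open compartment, 120 x 120 mm inside, walls 5 mm thick, 20 mm high, floor 5 mm above the table. Beyond its +x wall (away from the robot) a ledge 8 mm high, centre at x = 92 mm, carries the full-size label toy, glued across, up to 94 mm high. Fixed; z up, yaw within 0.3 rad.
- tray_car: Grey plastic tray labelled with a toy car. Origin: at the table top under the centre of its open compartment, 120 x 120 mm inside, walls 5 mm thick, 20 mm high, floor 5 mm above the table. Beyond its +x wall (away from the robot) a ledge 8 mm high, centre at x = 92 mm, carries the full-size label toy, glued across, up to 94 mm high. Fixed; z up, yaw within 0.3 rad.
- tray_boat: Grey plastic tray labelled with a toy boat. Origin: at the table top under the centre of its open compartment, 120 x 120 mm inside, walls 5 mm thick, 20 mm high, floor 5 mm above the table. Beyond its +x wall (away from the robot) a ledge 8 mm high, centre at x = 92 mm, carries the full-size label toy, glued across, up to 94 mm high. Fixed; z up, yaw within 0.3 rad.
- jar: Closed glass jar with a steel cap, 60 mm in diameter, 85 mm high, loose, standing among the toys; to be left alone. Origin: centre of its underside.
- mug: White ceramic mug, 72 mm in diameter, 80 mm high, handle at its +y side, loose, standing among the toys; to be left alone. Origin: centre of its underside.
There are look-alikes about, which are no part of the job. What is shaped like the boat but red or yellow is not meant.

How it is judged:
By the outcome, as a careful person would: the job done as asked, in the order asked, and still so for the second after the job is handed in, with the robot touching nothing.
It also fails if it takes over 112 s, if anything falls off the work surface, if the arm or the gripper's body presses on something with over 40 N, if the wrist force passes 120 N, or if a joint passes its speed limit or range.

ROBOT

A 6-joint arm with a two-finger parallel gripper is mounted at the origin on the work surface. World frame = base frame: x ahead of the robot, y to its left, z up, the work surface at z = 0. Lengths are in m, angles in degrees, forces in N, time in s.
With the tool pointing down it reaches from about 0.35 to 0.875 m from the base axis. Payload 4.2 kg.
Tool frame: the origin (TCP) lies midway between the tips of the shut fingers; the grasp point (between the pads) lies 19 mm behind it; z points along the fingers, y is the line along which they close (so a half turn about z gives the same grasp; the last joint's range is limited). The gripper opens to 87 mm and grips with 3 to 60 N. Pads are 19 mm wide; open, the fingers measure 117 mm over their backs; the gripper's body (75 mm by 190 mm) begins 51 mm behind the grasp point.
Start: joints at [-52.334, 22.042, 0.453, 0, -68.411, -14.817], TCP at [0.243, -0.576, 0.223] pointing down, gripper open.
Joint ranges: [-179.83, 179.83], [-69.29, 118.12], [-61.27, 80.66], [-181.25, 117.63], [-171.15, -9.14], [-177.46, 177.46]. Speed limits (degrees/s): [159.86, 159.86, 180, 180, 180, 180].

INTERFACE

Orientations are given as a 3x3 rotation matrix whose columns are the frame's x, y, z axes.
In Python, from station import sense, capture, camera_params, finish_job gives the robot as it stands.
- The arm moves only by the tool drive_tool, never from a script. Its argument "rows" is a list of rows, each an object of numbers: "tx", "ty", "tz": the shift along the tool's x, y, z in cm; "ax", "ay", "az": the turn, a rotation vector about the tool's x, y, z in rad; "claw": the finger opening in cm, from 0 to 8.7. In form: [{"tx": .., "ty": .., "tz": .., "ax": .., "ay": .., "az": .., "claw": ..}, ...]. A call has 1 to 10 rows; each row shifts and turns the commanded pose from where the row before left it, along the tool's axes as they then stand; what a row does not reach is not made up. A row lasts 1/12 s, in which the tool goes at most 41.7 mm and 7.16 degrees, less where a joint would pass 70% of its speed; a pose out of reach is approached as far as the arm can. A call with a gripper value outside its range is refused whole. The fingers move at their own pace and stop on an object; the grip force is fixed at half the most. Time passes only in rows, so rows that do not move let the fingers close. It gives the time, the measured TCP pose, the force, the opening and the grip force at its end, in the units of the state.
- sense(): the state, without advancing time (a new reading comes with each control period).
- capture(name): name is "scene" or "top" or "wrist"; returns (picture, depth): 384x512x3 uint8, red, green, blue; 384x512 float32, m along the optical axis (not along the pixel's ray), 0 where there is no reading.
- camera_params(name): a dict with "intrinsics" (3x3 intrinsics, pixels), "R" (3x3) and "t" (3): a world point X has camera coordinates R X + t; the wrist camera has in their place "tool_from_camera" (4x4, takes a point from camera to tool coordinates, whose origin is the TCP and whose axes are the flange's). Camera axes: x right, y down, z forward; pixel columns grow to the right and rows downward; lengths in m; the calibration is good to about 2 mm. A picture is of the moment at which its call begins: read the wrist's pose just before it. camera_params takes no time and is no camera call.
- finish_job(): hands the job in; it is judged then, once.
The state is a dict: "time_s": time; "joints": joint angles; "joint_velocities": joint speeds; "effort": joint torques, N m; "tcp_pos": TCP position; "ee_rot": TCP orientation; "wrist_force": force on the tool from outside, world axes, zero at the start; "moment": the same for the moment, N m; "gripper_width": opening from 0.0 (shut) to 1.0 (fully open); "gripper_force": force on a finger pad.
Only numpy, scipy, OpenCV 4.12 (cv2) and the standard library are available. Lean on these libraries where they do the work, as an engineer would, in place of code of your own. Each camera call takes 0.05 s, during which the arm holds its last target. There are 200 camera calls.

## Working session

There is one attempt and no reset: what is moved stays moved. The work goes in short steps, Python scripts to look and compute and a tool call to move; the robot and the scene stay as the last step left them, time stands still between calls to the robot, and variables do not carry over. Pictures are saved under pics/ and viewed, at most 14 in all, crops included, and the job is handed in when it is done.

Besides the shell and the picture viewer there is one more tool, called after "Emit:" in YAML: its name, and indented under it one key for each argument. drive_tool: Moves the arm, as the interface text tells. Its arguments: {"type":"object","properties":{"rows":{"type":"array"}},"required":["rows"]}

```bash
mkdir -p pics; ls; python3 - <<'E'
from station import *
import cv2,numpy as np
for n in ["scene","top"]:
    p,d=capture(n); np.savez(f"pics/{n}0.npz",p=p,d=d)
    cv2.imwrite(f"pics/{n}0.png",cv2.resize(p[:,:,::-1],(800,600)))
    c=camera_params(n);print(n,c, (d==0).mean())
print(sense(), camera_params("wrist"))
E
```

```text
pics
scene {'intrinsics': array([[499.43908844,   0.        , 248.78278696],
       [  0.        , 499.43908844, 193.54303822],
       [  0.        ,   0.        ,   1.        ]]), 'R': array([[ 0.85145913,  0.52441992, -0.00104683],
       [ 0.29983545, -0.48845486, -0.81945748],
       [-0.43025115,  0.69742067, -0.57313903]]), 't': array([-0.39359172, -0.07007838,  1.46116541])} 0.0037943522135416665
top {'intrinsics': array([[455.47696569,   0.        , 257.59743747],
       [  0.        , 455.47696569, 194.81681243],
       [  0.        ,   0.        ,   1.        ]]), 'R': array([[-0.01522483, -0.999762  , -0.01562507],
       [-0.99264583,  0.01698968, -0.11985661],
       [ 0.12009355,  0.01368537, -0.99266825]]), 't': array([0.04209793, 0.43153422, 1.44642677])} 0.004175821940104167
{'time_s': 0.1, 'joints': array([-5.23333509e+01,  2.20857443e+01,  3.88421323e-01, -2.21636295e-02,
       -6.84115008e+01, -1.48172478e+01]), 'joint_velocities': array([ 0.00883831, -0.15314391,  0.22816955,  0.11367251,  0.02679815,
       -0.03737224]), 'effort': array([-4.34133717e-04, -3.91
[... 351 characters left out ...]
e': array([ 0.33207687, -0.73976296,  0.34270038]), 'moment': array([-0.02762113, -0.01992708, -0.03014618]), 'gripper_force': 0.0, 'gripper_width': 1.0029035223624352} {'intrinsics': array([[282.85859631,   0.        , 255.14872024],
       [  0.        , 282.85859631, 190.02368448],
       [  0.        ,   0.        ,   1.        ]]), 'tool_from_camera': array([[ 4.81385940e-04, -9.62972444e-01, -2.69599409e-01,
         7.33440873e-02],
       [ 9.99999633e-01,  2.72472665e-04,  8.12324093e-04,
        -9.32072780e-04],
       [-7.08787247e-04, -2.69599701e-01,  9.62972221e-01,
        -1.62519052e-01],
       [ 0.00000000e+00,  0.00000000e+00,  0.00000000e+00,
         1.00000000e+00]])}
```

View pics/top0.png

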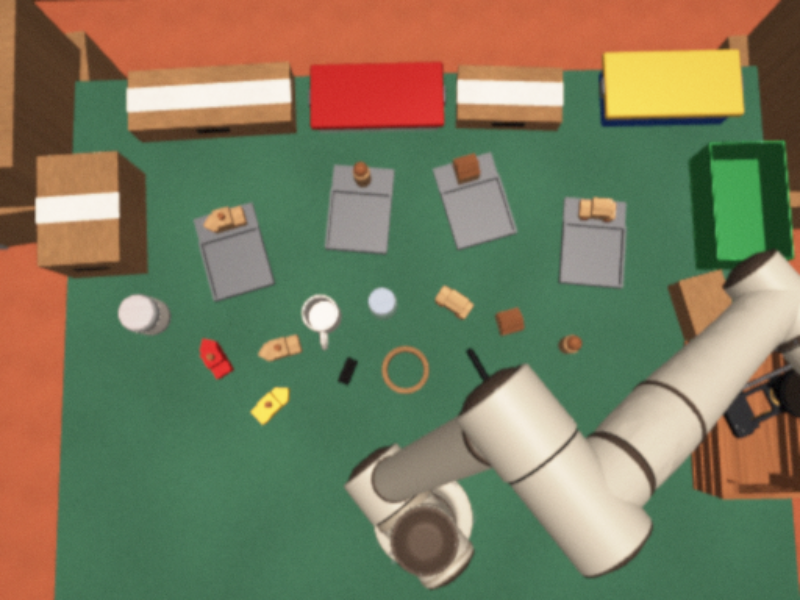

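View pics/scene0.png

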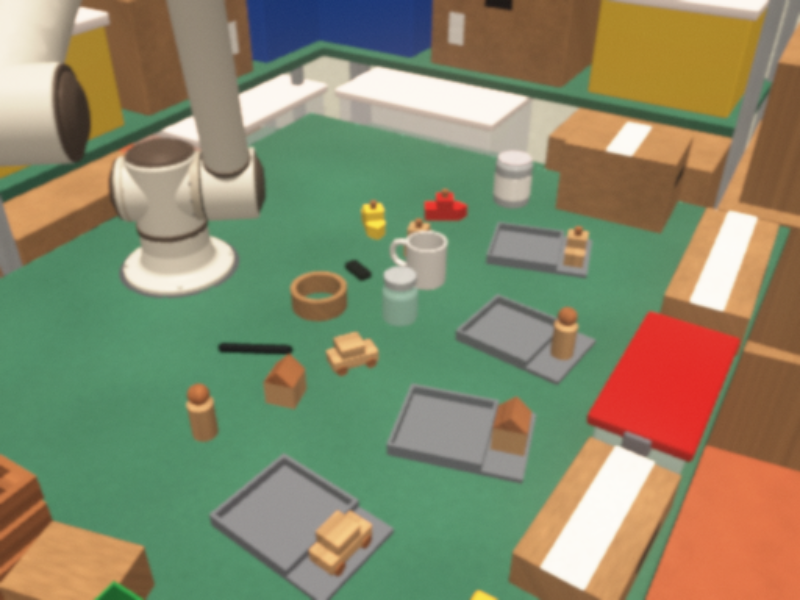

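The top view (800 px scale) shows the stray toys: doll (571,343), house (510,320), car (454,301) and bare-wood boat (280,348). The boat look-alikes are red (215,358) and yellow (270,405), so (280,348) is the one meant. The mug is at (320,315) and the jar at (381,300). The trays are boat (237,267), doll (360,222), house (480,212) and car (592,256).

```bash
cat > h.py <<'E'
import numpy as np,cv2
from station import *
def cloud(name,p=None,d=None):
    if p is None: p,d=capture(name)
    c=camera_params(name);K=c["intrinsics"]
    v,u=np.indices(d.shape)
    P=np.stack([(u-K[0,2])/K[0,0]*d,(v-K[1,2])/K[1,1]*d,d],-1)
    W=(P-c["t"])@c["R"]; W[d==0]=np.nan
    return p,W
def proj(name,X):
    c=camera_params(name);q=c["intrinsics"]@(c["R"]@np.array(X,float)+c["t"]);return q[:2]/q[2]
def rect(pts):
    (c,(w,h),a)=cv2.minAreaRect((pts*1000).astype(np.float32))
    if w<h: a+=90;w,h=h,w
    return np.round(c,1),round(w,1),round(h,1),round((a+90)%180-90,1)   # long-axis angle
E
python3 - <<'E'
from h import *
z=np.load("pics/top0.npz");p,W=cloud("top",z["p"],z["d"])
hsv=cv2.cvtColor(p,cv2.COLOR_RGB2HSV).astype(int)
H,S,V=hsv[...,0],hsv[...,1],hsv[...,2]
wood=((H<25)|(H>172))&(S>60)&(V>60)
gray=(S<50)&(V>70)
O=dict(doll=(571,343),house=(510,320),car=(454,301),boat=(280,348),mug=(320,315),jar=(381,300))
T=dict(tray_boat=(237,267),tray_doll=(360,222),tray_house=(480,212),tray_car=(592,256))
vv,uu=np.indices(H.shape)
crop=p.copy()
for n,(u,v) in O.items():
    u,v=u*.64,v*.64
    near=np.hypot(uu-u,vv-v)<(32 if n=="boat" else 24)
    m=near&(W[...,2]>.012)&(wood if n not in("mug","jar") else ~wood)
    k,l,s,_=cv2.connectedComponentsWithStats(m.astype(np.uint8));i=1+np.argmax(s[1:,4]);m=l==i
    P=W[m];print(n,"px",m.sum(),"zmax",np.percentile(P[:,2],97).round(3),"mean",P[:,:2].mean(0).round(4),rect(P[:,:2]))
    for t in ((.05,) if n=="house" else (.030,.052) if n=="boat" else (.04,) ):
        Q=P[P[:,2]>t]
        if len(Q)>5: print("   >",t,len(Q),Q[:,:2].mean(0).round(4),rect(Q[:,:2]))
for n,(u,v) in T.items():
    u,v=u*.64,v*.64
    m=gray&(np.hypot(uu-u,vv-v)<60)&(W[...,2]<.035)
    k,l,s,_=cv2.connectedComponentsWithStats(m.astype(np.uint8));m=l==l[int(v),int(u)]
    P=W[m];c,w,h,a=rect(P[:,:2]);print(n,m.sum(),c,w,h,a,'floor z',W[int(v),int(u)].round(4))
    # compartment centre: from outer near edge; long axis ~ x
    ax=np.deg2rad(a);ax=np.array([np.cos(ax),np.sin(ax)]);ax*=np.sign(ax[0])
    print("   near-edge based centre",(c/1000+ax*(-w/2000+.065)).round(4))
g=cv2.resize(p[170:290,115:415],(800,320),interpolation=cv2.INTER_CUBIC)
cv2.imwrite("pics/crop.png",g[:,:,::-1])
E
```

```text
doll px 128 zmax 0.087 mean [ 0.3431 -0.2978] (array([ 344.4, -301.2]), 33.7, 30.7, 9.0)
   > 0.04 109 [ 0.3439 -0.2992] (array([ 344.3, -301.8]), 33.3, 30.0, 12.2)
house px 232 zmax 0.062 mean [ 0.3931 -0.1814] (array([ 394.6, -183.1]), 47.3, 45.5, -74.3)
   > 0.05 110 [ 0.3945 -0.1821] (array([ 394.8, -183.3]), 46.8, 29.4, -74.3)
car px 279 zmax 0.051 mean [ 0.4358 -0.0701] (array([437.4, -70.2]), 73.6, 38.9, 55.3)
   > 0.04 137 [ 0.4349 -0.0737] (array([435.2, -73.7]), 38.9, 35.7, 55.0)
boat px 287 zmax 0.059 mean [0.3473 0.2873] (array([346.6, 291.8]), 83.5, 36.3, -74.1)
   > 0.03 138 [0.3466 0.2895] (array([347.3, 289.7]), 72.1, 35.9, -77.4)
   > 0.052 20 [0.3474 0.2892] (array([350.3, 289. ]), 29.8, 12.6, -18.4)
mug px 283 zmax 0.082 mean [0.4051 0.2015] (array([402.3, 193.6]), 99.8, 70.3, 32.8)
   > 0.04 205 [0.4046 0.2014] (array([402.3, 193.7]), 99.8, 70.2, 32.8)
jar px 291 zmax 0.089 mean [0.4307 0.0754] (array([433.2,  77.3]), 57.4, 55.4, 81.1)
   > 0.04 279 [0.4316 0.0756] (array([433.5,  77.8]), 57.3, 54.3, 89.8)
tray_boat 1880 [555.8 395.5] 187.1 136.7 15.5 floor z [0.524  0.388  0.0028]
   near-edge based centre [0.5283 0.3879]
tray_doll 2045 [644.3 125.5] 190.9 134.8 -5.8 floor z [0.6141 0.1248 0.0022]
   near-edge based centre [0.614  0.1286]
tray_house 1959 [ 657.9 -121.4] 188.5 135.9 15.6 floor z [ 0.6329 -0.1322  0.0029]
   near-edge based centre [ 0.6297 -0.1293]
tray_car 1950 [ 562.1 -370. ] 188.1 138.8 -6.0 floor z [ 0.5334 -0.3626  0.0059]
   near-edge based centre [ 0.5332 -0.367 ]
```

View pics/crop.png

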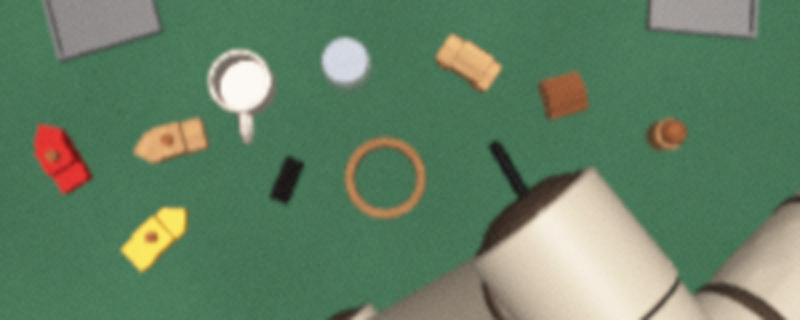

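The crop confirms the bare-wood boat at crop (170,140). The red one at (60,158) and the yellow one at (155,238) are the look-alikes. Planning the first move, above the doll.

```bash
cat >> h.py <<'E'
def go(x,y,z,yaw=None,s=None):
    """turn az first, then the shift in the turned tool frame (cm)."""
    s=s or sense();R=s["ee_rot"];p=s["tcp_pos"]
    cur=np.degrees(np.arctan2(R[1,1],R[0,1]))
    d=0 if yaw is None else (yaw-cur+90)%180-90
    a=-np.radians(d);R2=R@cv2.Rodrigues(np.array([0,0,a]))[0]
    t=R2.T@(np.array([x,y,z])-p)*100
    print(f"t={s['time_s']:.1f} pos",p.round(4),"yaw",cur.round(1),"tilt",(R[:2,2]).round(4),"j",s["joints"].round(0),"w",s["gripper_width"].round(2))
    print(f" az={a:.3f} then shift",t.round(2))
E
python3 -c "
from h import *
go(.344,-.3015,.16)"
```

```text
Traceback (most recent call last):
  File "h.py", line 23, in go
    print(f"t={s['time_s']:.1f} pos",p.round(4),"yaw",cur.round(1),"tilt",(R[:2,2]).round(4),"j",s["joints"].round(0),"w",s["gripper_width"].round(2))
                                                                                                                          ^^^^^^^^^^^^^^^^^^^^^^^^
AttributeError: 'float' object has no attribute 'round'
```

```bash
sed -i 's/s\["gripper_width"\].round(2)/round(s["gripper_width"],2)/' h.py
python3 -c "
from h import *
go(.344,-.3015,.16)"
```

```text
t=0.1 pos [ 0.2425 -0.5755  0.2216] yaw 112.8 tilt [-0.0009  0.0017] j [-52.  22.   0.  -0. -68. -15.] w 1.0
 az=-0.000 then shift [-19.99  21.3    6.2 ]
```

Emit:
drive_tool:
  rows:
    - {"tx":-2.5,"ty":2.66,"tz":0.77,"claw":8.7}
    - {"tx":-2.5,"ty":2.66,"tz":0.77,"claw":8.7}
    - {"tx":-2.5,"ty":2.66,"tz":0.77,"claw":8.7}
    - {"tx":-2.5,"ty":2.66,"tz":0.77,"claw":8.7}
    - {"tx":-2.5,"ty":2.66,"tz":0.77,"claw":8.7}
    - {"tx":-2.5,"ty":2.66,"tz":0.77,"claw":8.7}
    - {"tx":-2.5,"ty":2.66,"tz":0.77,"claw":8.7}
    - {"tx":-2.5,"ty":2.66,"tz":0.77,"claw":8.7}
    - {"tx":0}
    - {"tx":0}

```text
invalid input at $.rows[0]: expected keys tx, ty, tz, ax, ay, az, claw
```

```bash
python3 -c "
from h import *
go(.344,-.3015,.019)
s=sense();p,d=capture('wrist');cv2.imwrite('pics/w1.png',p[:,:,::-1])
K=camera_params('wrist')['intrinsics'];v,u=np.indices(d.shape);T=camera_params('wrist')['tool_from_camera']
P=np.stack([(u-K[0,2])/K[0,0]*d,(v-K[1,2])/K[1,1]*d,d],-1)@T[:3,:3].T+T[:3,3]
W=P@s['ee_rot'].T+s['tcp_pos']
for lo,hi in((.02,.05),(.062,.1)):
  m=(W[...,2]>lo)&(W[...,2]<hi)&(np.hypot(W[...,0]-.344,W[...,1]+.3)<.035);print(m.sum(),rect(W[m][:,:2]))
"
```

```text
t=0.1 pos [ 0.2425 -0.5755  0.2216] yaw 112.8 tilt [-0.0009  0.0017] j [-52.  22.   0.  -0. -68. -15.] w 1.0
 az=-0.000 then shift [-19.99  21.27  20.3 ]
0 (array([0., 0.]), 0.0, 0.0, 0.0)
0 (array([0., 0.]), 0.0, 0.0, 0.0)
```

View pics/w1.png

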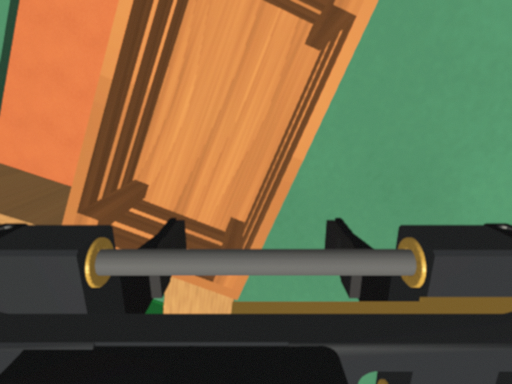

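The call was refused because every row needs all seven keys. The wrist view shows a wooden crate just under the start pose, so I'll move level first.

Emit:
drive_tool:
  rows:
    - {"tx":-2.5,"ty":2.66,"tz":0,"ax":0,"ay":0,"az":0,"claw":8.7}
    - {"tx":-2.5,"ty":2.66,"tz":0,"ax":0,"ay":0,"az":0,"claw":8.7}
    - {"tx":-2.5,"ty":2.66,"tz":0,"ax":0,"ay":0,"az":0,"claw":8.7}
    - {"tx":-2.5,"ty":2.66,"tz":0,"ax":0,"ay":0,"az":0,"claw":8.7}
    - {"tx":-2.5,"ty":2.66,"tz":0,"ax":0,"ay":0,"az":0,"claw":8.7}
    - {"tx":-2.5,"ty":2.66,"tz":0,"ax":0,"ay":0,"az":0,"claw":8.7}
    - {"tx":-2.5,"ty":2.66,"tz":2,"ax":0,"ay":0,"az":0,"claw":8.7}
    - {"tx":-2.5,"ty":2.66,"tz":2,"ax":0,"ay":0,"az":0,"claw":8.7}
    - {"tx":0,"ty":0,"tz":2.2,"ax":0,"ay":0,"az":0,"claw":8.7}
    - {"tx":0,"ty":0,"tz":0,"ax":0,"ay":0,"az":0,"claw":8.7}

```text
time_s: 0.98
tcp_pos: [0.3423, -0.299, 0.1571]
ee_rot: [[-0.92, -0.391, -0.007], [-0.391, 0.92, 0.004], [0.005, 0.007, -1.0]]
wrist_force: [-0.5, -0.1, -0.8]
gripper_width: 1.0
gripper_force: 0.0
```

```bash
cat >> h.py <<'E'
def wcloud():
    s=sense();p,d=capture('wrist');c=camera_params('wrist');K=c['intrinsics'];T=c['tool_from_camera']
    v,u=np.indices(d.shape)
    P=np.stack([(u-K[0,2])/K[0,0]*d,(v-K[1,2])/K[1,1]*d,d],-1)@T[:3,:3].T+T[:3,3]
    W=P@s['ee_rot'].T+s['tcp_pos'];W[d==0]=np.nan
    return p,W
def near(W,x,y,lo,hi,r):
    m=(W[...,2]>lo)&(W[...,2]<hi)&(np.hypot(W[...,0]-x,W[...,1]-y)<r)
    print(lo,hi,m.sum(),W[m].mean(0).round(4),rect(W[m][:,:2]))
E
python3 -c "
from h import *
go(.344,-.3015,.019)
p,W=wcloud();cv2.imwrite('pics/w2.png',p[:,:,::-1])
near(W,.344,-.3,.01,.055,.035);near(W,.344,-.3,.062,.1,.035)
"
```

```text
t=1.0 pos [ 0.3423 -0.299   0.1571] yaw 113.0 tilt [-0.0069  0.0043] j [-21.   9. -28.  -0. -53. -46.] w 1.0
 az=-0.000 then shift [-0.12 -0.38 13.81]
0.01 0.055 252 [ 0.3325 -0.3114  0.0346] (array([ 336.9, -310.6]), 35.3, 15.3, -69.3)
0.062 0.1 829 [ 0.3439 -0.3079  0.0813] (array([ 345.8, -307.2]), 28.2, 27.9, -66.9)
```

View pics/w2.png

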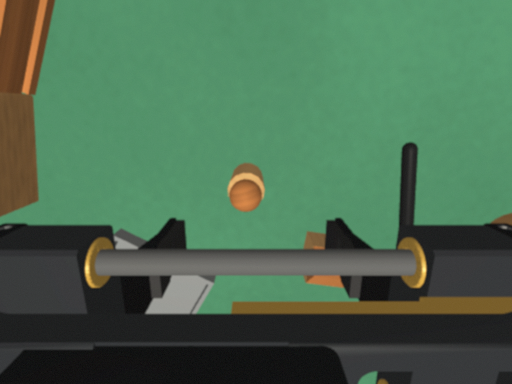

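The wrist view shows the doll at (245,190), between the fingers and clear all round. The two measurements differ only along the closing axis, so I'll go down and grip.

Emit:
drive_tool:
  rows:
    - {"tx":0,"ty":-0.3,"tz":2.5,"ax":0,"ay":0,"az":0,"claw":8.7}
    - {"tx":0,"ty":-0.3,"tz":2.5,"ax":0,"ay":0,"az":0,"claw":8.7}
    - {"tx":-0.1,"ty":0,"tz":2.5,"ax":0,"ay":0,"az":0,"claw":8.7}
    - {"tx":0,"ty":0,"tz":2.5,"ax":0,"ay":0,"az":0,"claw":8.7}
    - {"tx":0,"ty":0,"tz":2.0,"ax":0,"ay":0,"az":0,"claw":8.7}
    - {"tx":0,"ty":0,"tz":1.8,"ax":0,"ay":0,"az":0,"claw":8.7}
    - {"tx":0,"ty":0,"tz":0,"ax":0,"ay":0,"az":0,"claw":8.7}
    - {"tx":0,"ty":0,"tz":0,"ax":0,"ay":0,"az":0,"claw":5}
    - {"tx":0,"ty":0,"tz":0,"ax":0,"ay":0,"az":0,"claw":3}
    - {"tx":0,"ty":0,"tz":0,"ax":0,"ay":0,"az":0,"claw":2.5}

```text
time_s: 1.87
tcp_pos: [0.3488, -0.3083, 0.0241]
ee_rot: [[-0.922, -0.388, 0.003], [-0.388, 0.922, -0.002], [-0.002, -0.003, -1.0]]
wrist_force: [0.9, -0.7, 0.3]
gripper_width: 0.853
gripper_force: 0.0
```

Emit:
drive_tool:
  rows:
    - {"tx":0,"ty":0,"tz":0,"ax":0,"ay":0,"az":0,"claw":2.5}
    - {"tx":0,"ty":0,"tz":0,"ax":0,"ay":0,"az":0,"claw":2.5}
    - {"tx":0,"ty":0,"tz":0,"ax":0,"ay":0,"az":0,"claw":2.5}
    - {"tx":0,"ty":0,"tz":0,"ax":0,"ay":0,"az":0,"claw":2.5}
    - {"tx":0,"ty":0,"tz":0,"ax":0,"ay":0,"az":0,"claw":2.5}
    - {"tx":0,"ty":0,"tz":0,"ax":0,"ay":0,"az":0,"claw":2.5}

```text
time_s: 2.37
tcp_pos: [0.3476, -0.3072, 0.0226]
ee_rot: [[-0.921, -0.388, -0.0], [-0.388, 0.921, 0.0], [0.0, 0.0, -1.0]]
wrist_force: [0.6, 0.6, 2.9]
gripper_width: 0.405
gripper_force: 30.6
```

Gripped at 35 mm with 30 N. Lifting and turning.

Emit:
drive_tool:
  rows:
    - {"tx":0,"ty":0,"tz":-1.5,"ax":0,"ay":0,"az":0,"claw":2.5}
    - {"tx":0,"ty":0,"tz":-2.5,"ax":0,"ay":0,"az":0,"claw":2.5}
    - {"tx":0,"ty":0,"tz":-3,"ax":0,"ay":0,"az":0,"claw":2.5}
    - {"tx":0,"ty":0,"tz":-3,"ax":0,"ay":0,"az":0,"claw":2.5}
    - {"tx":0,"ty":0,"tz":-3,"ax":0,"ay":0,"az":0.1,"claw":2.5}
    - {"tx":0,"ty":0,"tz":-1,"ax":0,"ay":0,"az":0.1,"claw":2.5}
    - {"tx":0,"ty":0,"tz":0,"ax":0,"ay":0,"az":0.1,"claw":2.5}
    - {"tx":0,"ty":0,"tz":0,"ax":0,"ay":0,"az":0.1,"claw":2.5}
    - {"tx":0,"ty":0,"tz":0,"ax":0,"ay":0,"az":0.1,"claw":2.5}
    - {"tx":0,"ty":0,"tz":0,"ax":0,"ay":0,"az":0,"claw":2.5}

```text
time_s: 3.2
tcp_pos: [0.3473, -0.3071, 0.1624]
ee_rot: [[-0.995, 0.103, -0.0], [0.103, 0.995, 0.0], [0.0, 0.0, -1.0]]
wrist_force: [0.4, 0.1, -0.3]
gripper_width: 0.402
gripper_force: 30.0
```

```bash
python3 -c "
from h import *
go(.616,.1285,.16,84.2)"
```

```text
t=3.2 pos [ 0.3473 -0.3071  0.1624] yaw 84.1 tilt [-0.0003  0.0004] j [-21.  10. -26.  -0. -54. -75.] w 0.4
 az=-0.002 then shift [-22.33  46.05   0.25]
```

Emit:
drive_tool:
  rows:
    - {"tx":-1.6,"ty":3.3,"tz":0,"ax":0,"ay":0,"az":0,"claw":2.5}
    - {"tx":-1.6,"ty":3.3,"tz":0,"ax":0,"ay":0,"az":0,"claw":2.5}
    - {"tx":-1.6,"ty":3.3,"tz":0,"ax":0,"ay":0,"az":0,"claw":2.5}
    - {"tx":-1.6,"ty":3.3,"tz":0,"ax":0,"ay":0,"az":0,"claw":2.5}
    - {"tx":-1.6,"ty":3.3,"tz":0,"ax":0,"ay":0,"az":0,"claw":2.5}
    - {"tx":-1.6,"ty":3.3,"tz":0,"ax":0,"ay":0,"az":0,"claw":2.5}
    - {"tx":-1.6,"ty":3.3,"tz":0,"ax":0,"ay":0,"az":0,"claw":2.5}
    - {"tx":-1.6,"ty":3.3,"tz":0,"ax":0,"ay":0,"az":0,"claw":2.5}
    - {"tx":-1.6,"ty":3.3,"tz":0,"ax":0,"ay":0,"az":0,"claw":2.5}
    - {"tx":-1.6,"ty":3.3,"tz":0,"ax":0,"ay":0,"az":0,"claw":2.5}

```text
time_s: 4.03
tcp_pos: [0.5406, 0.0066, 0.1623]
ee_rot: [[-0.995, 0.098, -0.001], [0.098, 0.995, -0.0], [0.001, -0.0, -1.0]]
wrist_force: [0.8, -0.5, -0.2]
gripper_width: 0.405
gripper_force: 30.0
```

Emit:
drive_tool:
  rows:
    - {"tx":-1.6,"ty":3.3,"tz":0,"ax":0,"ay":0,"az":0,"claw":2.5}
    - {"tx":-1.6,"ty":3.3,"tz":0,"ax":0,"ay":0,"az":0,"claw":2.5}
    - {"tx":-1.6,"ty":3.3,"tz":0,"ax":0,"ay":0,"az":0,"claw":2.5}
    - {"tx":-1.5,"ty":3.1,"tz":0,"ax":0,"ay":0,"az":0,"claw":2.5}
    - {"tx":0,"ty":0,"tz":0,"ax":0,"ay":0,"az":0,"claw":2.5}
    - {"tx":0,"ty":0,"tz":0,"ax":0,"ay":0,"az":0,"claw":2.5}
    - {"tx":0,"ty":0,"tz":0,"ax":0,"ay":0,"az":0,"claw":2.5}
    - {"tx":0,"ty":0,"tz":0,"ax":0,"ay":0,"az":0,"claw":2.5}

```text
time_s: 4.7
tcp_pos: [0.6152, 0.1268, 0.1623]
ee_rot: [[-0.995, 0.101, -0.001], [0.101, 0.995, -0.0], [0.001, -0.001, -1.0]]
wrist_force: [0.6, -0.1, -0.0]
gripper_width: 0.405
gripper_force: 30.0
```

```bash
python3 -c "
from h import *
go(.616,.1285,.0285,84.2)
p,W=cloud('top');s=sense();x,y=s['tcp_pos'][:2]
p,W=wcloud()
for lo,hi in((.12,.19),(.01,.03)): near(W,x,y,lo,hi,.06)
cv2.imwrite('pics/w3.png',p[:,:,::-1])"
```

```text
t=4.7 pos [0.6152 0.1268 0.1623] yaw 84.2 tilt [-0.0011 -0.0004] j [  26.   25.   -4.   -0.  -61. -122.] w 0.4
 az=0.000 then shift [-0.08  0.19 13.38]
0.12 0.19 2175 [0.6023 0.1277 0.1719] (array([604.6, 127.6]), 54.7, 16.4, 83.3)
0.01 0.03 160 [0.5955 0.1637 0.0189] (array([589.7, 158.9]), 104.2, 23.7, 38.5)
```

View pics/w3.png

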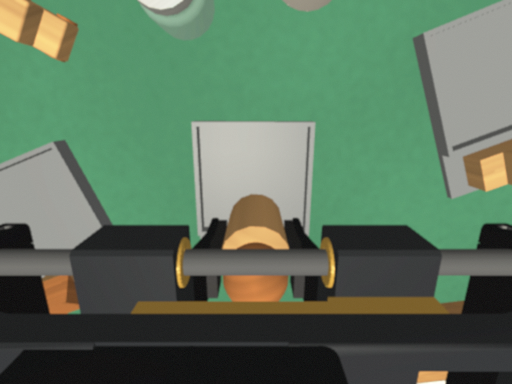

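The wrist view shows the doll held upright at (255,260), centred over its compartment, whose walls are at columns 200 and 308. Lowering and releasing with a limited opening.

Emit:
drive_tool:
  rows:
    - {"tx":-0.1,"ty":0.2,"tz":2.5,"ax":0,"ay":0,"az":0,"claw":2.5}
    - {"tx":0,"ty":0,"tz":3,"ax":0,"ay":0,"az":0,"claw":2.5}
    - {"tx":0,"ty":0,"tz":3,"ax":0,"ay":0,"az":0,"claw":2.5}
    - {"tx":0,"ty":0,"tz":2.5,"ax":0,"ay":0,"az":0,"claw":2.5}
    - {"tx":0,"ty":0,"tz":1.4,"ax":0,"ay":0,"az":0,"claw":2.5}
    - {"tx":0,"ty":0,"tz":0.6,"ax":0,"ay":0,"az":0,"claw":2.5}
    - {"tx":0,"ty":0,"tz":0.2,"ax":0,"ay":0,"az":0,"claw":2.5}
    - {"tx":0,"ty":0,"tz":0,"ax":0,"ay":0,"az":0,"claw":2.5}
    - {"tx":0,"ty":0,"tz":0,"ax":0,"ay":0,"az":0,"claw":2.5}
    - {"tx":0,"ty":0,"tz":0,"ax":0,"ay":0,"az":0,"claw":2.5}

```text
time_s: 5.63
tcp_pos: [0.6181, 0.13, 0.0322]
ee_rot: [[-0.995, 0.101, 0.003], [0.101, 0.995, 0.001], [-0.003, 0.001, -1.0]]
wrist_force: [-0.1, -0.2, -0.7]
gripper_width: 0.398
gripper_force: 30.0
```

Emit:
drive_tool:
  rows:
    - {"tx":0,"ty":0,"tz":0.2,"ax":0,"ay":0,"az":0,"claw":2.5}
    - {"tx":0,"ty":0,"tz":0.1,"ax":0,"ay":0,"az":0,"claw":2.5}
    - {"tx":0,"ty":0,"tz":0,"ax":0,"ay":0,"az":0,"claw":2.5}
    - {"tx":0,"ty":0,"tz":0,"ax":0,"ay":0,"az":0,"claw":2.5}
    - {"tx":0,"ty":0,"tz":0,"ax":0,"ay":0,"az":0,"claw":2.5}

```text
time_s: 6.05
tcp_pos: [0.6171, 0.1297, 0.0277]
ee_rot: [[-0.995, 0.101, -0.0], [0.101, 0.995, -0.0], [0.0, -0.0, -1.0]]
wrist_force: [-1.3, -0.7, 0.6]
gripper_width: 0.401
gripper_force: 30.0
```

Settled at the expected height (0.0277). Releasing, opening gently to 5.5 cm, then lifting.

Emit:
drive_tool:
  rows:
    - {"tx":0,"ty":0,"tz":0,"ax":0,"ay":0,"az":0,"claw":3.6}
    - {"tx":0,"ty":0,"tz":0,"ax":0,"ay":0,"az":0,"claw":4}
    - {"tx":0,"ty":0,"tz":0,"ax":0,"ay":0,"az":0,"claw":5}
    - {"tx":0,"ty":0,"tz":0,"ax":0,"ay":0,"az":0,"claw":5.6}
    - {"tx":0,"ty":0,"tz":0,"ax":0,"ay":0,"az":0,"claw":5.6}
    - {"tx":0,"ty":0,"tz":0,"ax":0,"ay":0,"az":0,"claw":5.6}
    - {"tx":0,"ty":0,"tz":-1,"ax":0,"ay":0,"az":0,"claw":5.6}
    - {"tx":0,"ty":0,"tz":-3,"ax":0,"ay":0,"az":0,"claw":5.6}
    - {"tx":0,"ty":0,"tz":-4,"ax":0,"ay":0,"az":0,"claw":5.6}
    - {"tx":0,"ty":0,"tz":-4,"ax":0,"ay":0,"az":0,"claw":5.6}

```text
time_s: 6.88
tcp_pos: [0.6165, 0.1293, 0.1488]
ee_rot: [[-0.995, 0.101, -0.002], [0.101, 0.995, -0.001], [0.002, -0.001, -1.0]]
wrist_force: [1.4, 1.0, 0.1]
gripper_width: 0.647
gripper_force: 0.0
```

```bash
python3 -c "
from h import *
go(.395,-.183,.16,-74.3+180)
p,W=wcloud();near(W,.616,.13,.03,.11,.035)"
```

```text
t=6.9 pos [0.6165 0.1293 0.1488] yaw 84.2 tilt [-0.0019 -0.0012] j [  27.   26.   -5.    0.  -60. -122.] w 0.65
 az=-0.375 then shift [ 29.78 -24.07  -1.04]
0.03 0.11 1435 [0.6103 0.1302 0.0754] (array([614.1, 130.4]), 35.5, 31.4, 71.5)
```

The doll stands at (0.614, 0.130). Next, the house.

Emit:
drive_tool:
  rows:
    - {"tx":0,"ty":0,"tz":-1.1,"ax":0,"ay":0,"az":-0.1,"claw":8.7}
    - {"tx":0,"ty":0,"tz":0,"ax":0,"ay":0,"az":-0.1,"claw":8.7}
    - {"tx":0,"ty":0,"tz":0,"ax":0,"ay":0,"az":-0.1,"claw":8.7}
    - {"tx":0,"ty":0,"tz":0,"ax":0,"ay":0,"az":-0.075,"claw":8.7}
    - {"tx":2.7,"ty":-2.2,"tz":0,"ax":0,"ay":0,"az":0,"claw":8.7}
    - {"tx":2.7,"ty":-2.2,"tz":0,"ax":0,"ay":0,"az":0,"claw":8.7}
    - {"tx":2.7,"ty":-2.2,"tz":0,"ax":0,"ay":0,"az":0,"claw":8.7}
    - {"tx":2.7,"ty":-2.2,"tz":0,"ax":0,"ay":0,"az":0,"claw":8.7}
    - {"tx":2.7,"ty":-2.2,"tz":0,"ax":0,"ay":0,"az":0,"claw":8.7}
    - {"tx":2.7,"ty":-2.2,"tz":0,"ax":0,"ay":0,"az":0,"claw":8.7}

```text
time_s: 7.77
tcp_pos: [0.4959, -0.0423, 0.1593]
ee_rot: [[-0.963, -0.271, 0.001], [-0.271, 0.963, 0.0], [-0.001, -0.0, -1.0]]
wrist_force: [-0.0, -0.2, -0.3]
gripper_width: 0.998
gripper_force: 0.0
```

Emit:
drive_tool:
  rows:
    - {"tx":2.7,"ty":-2.2,"tz":0,"ax":0,"ay":0,"az":0,"claw":8.7}
    - {"tx":2.7,"ty":-2.2,"tz":0,"ax":0,"ay":0,"az":0,"claw":8.7}
    - {"tx":2.7,"ty":-2.2,"tz":0,"ax":0,"ay":0,"az":0,"claw":8.7}
    - {"tx":2.7,"ty":-2.2,"tz":0,"ax":0,"ay":0,"az":0,"claw":8.7}
    - {"tx":2.7,"ty":-2.1,"tz":0,"ax":0,"ay":0,"az":0,"claw":8.7}
    - {"tx":0,"ty":0,"tz":0,"ax":0,"ay":0,"az":0,"claw":8.7}
    - {"tx":0,"ty":0,"tz":0,"ax":0,"ay":0,"az":0,"claw":8.7}
    - {"tx":0,"ty":0,"tz":0,"ax":0,"ay":0,"az":0,"claw":8.7}
    - {"tx":0,"ty":0,"tz":0,"ax":0,"ay":0,"az":0,"claw":8.7}

```text
time_s: 8.52
tcp_pos: [0.3972, -0.1822, 0.1589]
ee_rot: [[-0.962, -0.271, 0.001], [-0.271, 0.962, -0.0], [-0.001, -0.0, -1.0]]
wrist_force: [-1.1, -0.4, 0.1]
gripper_width: 1.002
gripper_force: 0.0
```

```bash
python3 -c "
from h import *
go(.395,-.1835,.0145,-74.3+180)
p,W=wcloud();near(W,.395,-.183,.045,.09,.045)"
```

```text
t=8.5 pos [ 0.3972 -0.1822  0.1589] yaw 105.7 tilt [ 0.0011 -0.0001] j [ -3.   7. -30.   0. -53. -71.] w 1.0
 az=0.001 then shift [ 0.27 -0.06 14.44]
0.045 0.09 1647 [ 0.3937 -0.1869  0.0545] (array([ 395.9, -186.3]), 45.8, 38.7, -75.6)
```

Emit:
drive_tool:
  rows:
    - {"tx":0.2,"ty":-0.2,"tz":2.5,"ax":0,"ay":0,"az":0.02,"claw":8.7}
    - {"tx":0,"ty":0,"tz":3,"ax":0,"ay":0,"az":0,"claw":8.7}
    - {"tx":0,"ty":0,"tz":3,"ax":0,"ay":0,"az":0,"claw":8.7}
    - {"tx":0,"ty":0,"tz":3,"ax":0,"ay":0,"az":0,"claw":8.7}
    - {"tx":0,"ty":0,"tz":2,"ax":0,"ay":0,"az":0,"claw":8.7}
    - {"tx":0,"ty":0,"tz":0.9,"ax":0,"ay":0,"az":0,"claw":8.7}
    - {"tx":0,"ty":0,"tz":0,"ax":0,"ay":0,"az":0,"claw":8.7}
    - {"tx":0,"ty":0,"tz":0,"ax":0,"ay":0,"az":0,"claw":8.7}
    - {"tx":0,"ty":0,"tz":0,"ax":0,"ay":0,"az":0,"claw":6}
    - {"tx":0,"ty":0,"tz":0,"ax":0,"ay":0,"az":0,"claw":5}

```text
time_s: 9.4
tcp_pos: [0.3961, -0.1849, 0.0155]
ee_rot: [[-0.968, -0.252, 0.002], [-0.252, 0.968, -0.0], [-0.002, -0.001, -1.0]]
wrist_force: [-0.2, 0.0, 0.3]
gripper_width: 0.925
gripper_force: 0.0
```

Emit:
drive_tool:
  rows:
    - {"tx":0,"ty":0,"tz":0,"ax":0,"ay":0,"az":0,"claw":3.5}
    - {"tx":0,"ty":0,"tz":0,"ax":0,"ay":0,"az":0,"claw":3.5}
    - {"tx":0,"ty":0,"tz":0,"ax":0,"ay":0,"az":0,"claw":3.5}
    - {"tx":0,"ty":0,"tz":0,"ax":0,"ay":0,"az":0,"claw":3.5}
    - {"tx":0,"ty":0,"tz":0,"ax":0,"ay":0,"az":0,"claw":3.5}
    - {"tx":0,"ty":0,"tz":0,"ax":0,"ay":0,"az":0,"claw":3.5}

```text
time_s: 9.9
tcp_pos: [0.3951, -0.1852, 0.0147]
ee_rot: [[-0.968, -0.251, 0.0], [-0.251, 0.968, -0.0], [-0.0, -0.0, -1.0]]
wrist_force: [-0.4, 0.5, 1.8]
gripper_width: 0.526
gripper_force: 30.0
```

Emit:
drive_tool:
  rows:
    - {"tx":0,"ty":0,"tz":-1.5,"ax":0,"ay":0,"az":0,"claw":3.5}
    - {"tx":0,"ty":0,"tz":-3,"ax":0,"ay":0,"az":0,"claw":3.5}
    - {"tx":0,"ty":0,"tz":-3.5,"ax":0,"ay":0,"az":0,"claw":3.5}
    - {"tx":0,"ty":0,"tz":-3.5,"ax":0,"ay":0,"az":0,"claw":3.5}
    - {"tx":0,"ty":0,"tz":-3,"ax":0,"ay":0,"az":-0.02,"claw":3.5}
    - {"tx":-3,"ty":0,"tz":0,"ax":0,"ay":0,"az":0,"claw":3.5}
    - {"tx":-3.5,"ty":0,"tz":0,"ax":0,"ay":0,"az":0,"claw":3.5}
    - {"tx":-3.5,"ty":0,"tz":0,"ax":0,"ay":0,"az":0,"claw":3.5}
    - {"tx":-3.5,"ty":0,"tz":0,"ax":0,"ay":0,"az":0,"claw":3.5}
    - {"tx":-3.5,"ty":0,"tz":0,"ax":0,"ay":0,"az":0,"claw":3.5}

```text
time_s: 10.73
tcp_pos: [0.5596, -0.1385, 0.1591]
ee_rot: [[-0.963, -0.27, -0.001], [-0.27, 0.963, 0.0], [0.001, 0.001, -1.0]]
wrist_force: [1.1, -0.1, -0.7]
gripper_width: 0.525
gripper_force: 30.0
```

Emit:
drive_tool:
  rows:
    - {"tx":-3.5,"ty":0,"tz":0,"ax":0,"ay":0,"az":0,"claw":3.5}
    - {"tx":-3,"ty":0,"tz":0,"ax":0,"ay":0,"az":0,"claw":3.5}
    - {"tx":-0.8,"ty":0,"tz":0,"ax":0,"ay":0,"az":0,"claw":3.5}
    - {"tx":0,"ty":0,"tz":0,"ax":0,"ay":0,"az":0,"claw":3.5}
    - {"tx":0,"ty":0,"tz":0,"ax":0,"ay":0,"az":0,"claw":3.5}
    - {"tx":0,"ty":0,"tz":0,"ax":0,"ay":0,"az":0,"claw":3.5}
    - {"tx":0,"ty":0,"tz":0,"ax":0,"ay":0,"az":0,"claw":3.5}

```text
time_s: 11.32
tcp_pos: [0.6276, -0.1199, 0.1598]
ee_rot: [[-0.963, -0.27, -0.001], [-0.27, 0.963, 0.0], [0.001, 0.0, -1.0]]
wrist_force: [-0.1, -0.2, -0.5]
gripper_width: 0.524
gripper_force: 30.0
```

```bash
python3 -c "
from h import *
go(.632,-.129,.0197,105.6)
p,W=wcloud();cv2.imwrite('pics/w4.png',p[:,:,::-1])"
```

```text
t=11.3 pos [ 0.6276 -0.1199  0.1598] yaw 105.6 tilt [-0.0007  0.0001] j [  4.  26.  -2.  -0. -61. -78.] w 0.52
 az=0.001 then shift [-0.19 -1.   14.01]
```

View pics/w4.png

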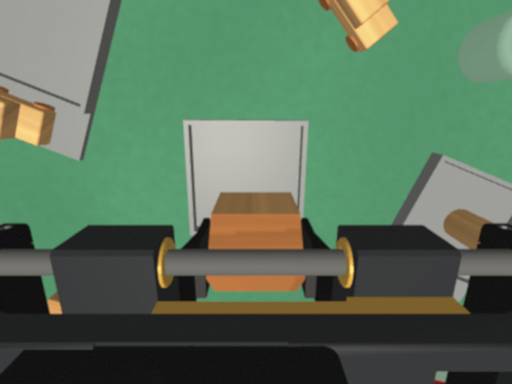

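The house (255,240) sits about 8 px right of its compartment's centre (247), which agrees with the computed correction. Lowering with it.

Emit:
drive_tool:
  rows:
    - {"tx":-0.2,"ty":-0.9,"tz":2.5,"ax":0,"ay":0,"az":0,"claw":3.5}
    - {"tx":0,"ty":0,"tz":3,"ax":0,"ay":0,"az":0,"claw":3.5}
    - {"tx":0,"ty":0,"tz":3,"ax":0,"ay":0,"az":0,"claw":3.5}
    - {"tx":0,"ty":0,"tz":2.5,"ax":0,"ay":0,"az":0,"claw":3.5}
    - {"tx":0,"ty":0,"tz":1.6,"ax":0,"ay":0,"az":0,"claw":3.5}
    - {"tx":0,"ty":0,"tz":0.8,"ax":0,"ay":0,"az":0,"claw":3.5}
    - {"tx":0,"ty":0,"tz":0.4,"ax":0,"ay":0,"az":0,"claw":3.5}
    - {"tx":0,"ty":0,"tz":0.1,"ax":0,"ay":0,"az":0,"claw":3.5}
    - {"tx":0,"ty":0,"tz":0,"ax":0,"ay":0,"az":0,"claw":3.5}
    - {"tx":0,"ty":0,"tz":0,"ax":0,"ay":0,"az":0,"claw":3.5}

```text
time_s: 12.2
tcp_pos: [0.6343, -0.1276, 0.0222]
ee_rot: [[-0.963, -0.271, 0.003], [-0.271, 0.963, -0.0], [-0.003, -0.001, -1.0]]
wrist_force: [0.1, 0.5, -0.8]
gripper_width: 0.522
gripper_force: 30.0
```

Emit:
drive_tool:
  rows:
    - {"tx":0,"ty":0,"tz":0,"ax":0,"ay":0,"az":0,"claw":3.5}
    - {"tx":0,"ty":0,"tz":0,"ax":0,"ay":0,"az":0,"claw":3.5}
    - {"tx":0,"ty":0,"tz":0,"ax":0,"ay":0,"az":0,"claw":3.5}

```text
time_s: 12.45
tcp_pos: [0.6336, -0.1275, 0.0212]
ee_rot: [[-0.963, -0.27, 0.001], [-0.27, 0.963, 0.0], [-0.001, -0.0, -1.0]]
wrist_force: [0.2, -0.4, -1.1]
gripper_width: 0.523
gripper_force: 30.0
```

Emit:
drive_tool:
  rows:
    - {"tx":0,"ty":0,"tz":0.1,"ax":0,"ay":0,"az":0,"claw":3.5}
    - {"tx":0,"ty":0,"tz":0,"ax":0,"ay":0,"az":0,"claw":4.7}
    - {"tx":0,"ty":0,"tz":0,"ax":0,"ay":0,"az":0,"claw":5.2}
    - {"tx":0,"ty":0,"tz":0,"ax":0,"ay":0,"az":0,"claw":6}
    - {"tx":0,"ty":0,"tz":0,"ax":0,"ay":0,"az":0,"claw":6.2}
    - {"tx":0,"ty":0,"tz":0,"ax":0,"ay":0,"az":0,"claw":6.2}
    - {"tx":0,"ty":0,"tz":-1,"ax":0,"ay":0,"az":0,"claw":6.2}
    - {"tx":0,"ty":0,"tz":-3.5,"ax":0,"ay":0,"az":0,"claw":6.2}
    - {"tx":0,"ty":0,"tz":-4,"ax":0,"ay":0,"az":0,"claw":6.2}
    - {"tx":0,"ty":0,"tz":-4,"ax":0,"ay":0,"az":0,"claw":8.7}

```text
time_s: 13.28
tcp_pos: [0.6328, -0.1276, 0.1462]
ee_rot: [[-0.963, -0.271, -0.002], [-0.271, 0.963, -0.0], [0.002, 0.0, -1.0]]
wrist_force: [1.0, 0.2, 0.4]
gripper_width: 0.738
gripper_force: 0.0
```

```bash
python3 -c "
from h import *
go(.436,-.073,.16,55.2+90)
p,W=wcloud();near(W,.634,-.128,.03,.11,.045)"
```

```text
t=13.3 pos [ 0.6328 -0.1276  0.1462] yaw 105.7 tilt [-0.0015 -0.0004] j [  3.  27.  -2.   0. -60. -77.] w 0.74
 az=-0.689 then shift [ 6.74 19.28 -1.36]
0.03 0.11 2397 [ 0.6295 -0.1289  0.0561] (array([ 634. , -127.6]), 45.9, 45.8, -74.2)
```

The house stands well placed. Next, the car.

Emit:
drive_tool:
  rows:
    - {"tx":0,"ty":0,"tz":-1.4,"ax":0,"ay":0,"az":-0.115,"claw":8.7}
    - {"tx":0,"ty":0,"tz":0,"ax":0,"ay":0,"az":-0.115,"claw":8.7}
    - {"tx":0,"ty":0,"tz":0,"ax":0,"ay":0,"az":-0.115,"claw":8.7}
    - {"tx":0,"ty":0,"tz":0,"ax":0,"ay":0,"az":-0.115,"claw":8.7}
    - {"tx":0,"ty":0,"tz":0,"ax":0,"ay":0,"az":-0.115,"claw":8.7}
    - {"tx":0,"ty":0,"tz":0,"ax":0,"ay":0,"az":-0.115,"claw":8.7}
    - {"tx":1.1,"ty":3.2,"tz":0,"ax":0,"ay":0,"az":0,"claw":8.7}
    - {"tx":1.1,"ty":3.2,"tz":0,"ax":0,"ay":0,"az":0,"claw":8.7}
    - {"tx":1.1,"ty":3.2,"tz":0,"ax":0,"ay":0,"az":0,"claw":8.7}
    - {"tx":1.1,"ty":3.2,"tz":0,"ax":0,"ay":0,"az":0,"claw":8.7}

```text
time_s: 14.17
tcp_pos: [0.5017, -0.0905, 0.1588]
ee_rot: [[-0.571, -0.821, 0.001], [-0.821, 0.571, -0.0], [-0.0, -0.0, -1.0]]
wrist_force: [0.0, 0.8, 1.4]
gripper_width: 0.999
gripper_force: 0.0
```

Emit:
drive_tool:
  rows:
    - {"tx":1.1,"ty":3.2,"tz":0,"ax":0,"ay":0,"az":0,"claw":8.7}
    - {"tx":1.2,"ty":3.2,"tz":0,"ax":0,"ay":0,"az":0,"claw":8.7}
    - {"tx":0,"ty":0,"tz":0,"ax":0,"ay":0,"az":0,"claw":8.7}
    - {"tx":0,"ty":0,"tz":0,"ax":0,"ay":0,"az":0,"claw":8.7}
    - {"tx":0,"ty":0,"tz":0,"ax":0,"ay":0,"az":0,"claw":8.7}
    - {"tx":0,"ty":0,"tz":0,"ax":0,"ay":0,"az":0,"claw":8.7}

```text
time_s: 14.67
tcp_pos: [0.4388, -0.073, 0.1591]
ee_rot: [[-0.57, -0.821, 0.002], [-0.821, 0.57, 0.0], [-0.001, -0.001, -1.0]]
wrist_force: [0.2, 0.5, -0.3]
gripper_width: 0.998
gripper_force: 0.0
```

```bash
python3 -c "
from h import *
go(.4375,-.071,.0135,55.2+90)
p,W=wcloud();near(W,.437,-.071,.015,.09,.05);near(W,.437,-.071,.042,.09,.05)
cv2.imwrite('pics/w5.png',p[:,:,::-1])"
```

```text
t=14.7 pos [ 0.4388 -0.073   0.1591] yaw 145.2 tilt [0.0017 0.    ] j [ 12.   8. -29.   0. -53. -46.] w 1.0
 az=0.000 then shift [-0.08  0.24 14.56]
0.015 0.09 2417 [ 0.4357 -0.0777  0.0397] (array([438.5, -73.4]), 73.8, 39.3, 55.5)
0.042 0.09 1390 [ 0.4358 -0.0777  0.0483] (array([436.2, -77.1]), 39.4, 36.0, 55.5)
```

View pics/w5.png

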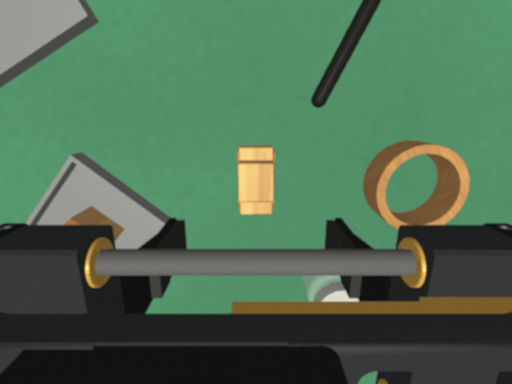

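The car (256,180) is aligned and centred between the fingers, with the ring and jar clear. Lowering and gripping.

Emit:
drive_tool:
  rows:
    - {"tx":0,"ty":0.1,"tz":2.5,"ax":0,"ay":0,"az":0,"claw":8.7}
    - {"tx":0,"ty":0,"tz":3,"ax":0,"ay":0,"az":0,"claw":8.7}
    - {"tx":0,"ty":0,"tz":3,"ax":0,"ay":0,"az":0,"claw":8.7}
    - {"tx":0,"ty":0,"tz":3,"ax":0,"ay":0,"az":0,"claw":8.7}
    - {"tx":0,"ty":0,"tz":2,"ax":0,"ay":0,"az":0,"claw":8.7}
    - {"tx":0,"ty":0,"tz":1,"ax":0,"ay":0,"az":0,"claw":8.7}
    - {"tx":0,"ty":0,"tz":0,"ax":0,"ay":0,"az":0,"claw":8.7}
    - {"tx":0,"ty":0,"tz":0,"ax":0,"ay":0,"az":0,"claw":8.7}
    - {"tx":0,"ty":0,"tz":0,"ax":0,"ay":0,"az":0,"claw":6}
    - {"tx":0,"ty":0,"tz":0,"ax":0,"ay":0,"az":0,"claw":4}

```text
time_s: 15.55
tcp_pos: [0.4377, -0.0724, 0.0144]
ee_rot: [[-0.57, -0.821, 0.002], [-0.821, 0.57, 0.0], [-0.002, -0.002, -1.0]]
wrist_force: [-0.6, -0.3, -0.3]
gripper_width: 0.919
gripper_force: 0.0
```

Emit:
drive_tool:
  rows:
    - {"tx":0,"ty":0,"tz":0,"ax":0,"ay":0,"az":0,"claw":2.5}
    - {"tx":0,"ty":0,"tz":0,"ax":0,"ay":0,"az":0,"claw":2.5}
    - {"tx":0,"ty":0,"tz":0,"ax":0,"ay":0,"az":0,"claw":2.5}
    - {"tx":0,"ty":0,"tz":0,"ax":0,"ay":0,"az":0,"claw":2.5}
    - {"tx":0,"ty":0,"tz":0,"ax":0,"ay":0,"az":0,"claw":2.5}
    - {"tx":0,"ty":0,"tz":0,"ax":0,"ay":0,"az":0,"claw":2.5}
    - {"tx":0,"ty":0,"tz":0,"ax":0,"ay":0,"az":0,"claw":2.5}

```text
time_s: 16.13
tcp_pos: [0.4367, -0.0724, 0.0136]
ee_rot: [[-0.57, -0.821, 0.0], [-0.821, 0.57, 0.0], [-0.0, -0.0, -1.0]]
wrist_force: [0.2, 0.8, 0.2]
gripper_width: 0.41
gripper_force: 30.0
```

Emit:
drive_tool:
  rows:
    - {"tx":0,"ty":0,"tz":-1.5,"ax":0,"ay":0,"az":0,"claw":2.5}
    - {"tx":0,"ty":0,"tz":-3,"ax":0,"ay":0,"az":0,"claw":2.5}
    - {"tx":0,"ty":0,"tz":-3.5,"ax":0,"ay":0,"az":0,"claw":2.5}
    - {"tx":0,"ty":0,"tz":-3.5,"ax":0,"ay":0,"az":0.1,"claw":2.5}
    - {"tx":0,"ty":0,"tz":-3,"ax":0,"ay":0,"az":0.12,"claw":2.5}
    - {"tx":0,"ty":0,"tz":0,"ax":0,"ay":0,"az":0.12,"claw":2.5}
    - {"tx":0,"ty":0,"tz":0,"ax":0,"ay":0,"az":0.12,"claw":2.5}
    - {"tx":0,"ty":0,"tz":0,"ax":0,"ay":0,"az":0.12,"claw":2.5}
    - {"tx":0,"ty":0,"tz":0,"ax":0,"ay":0,"az":0.12,"claw":2.5}
    - {"tx":0,"ty":0,"tz":0,"ax":0,"ay":0,"az":0.12,"claw":2.5}

```text
time_s: 16.97
tcp_pos: [0.4361, -0.0725, 0.1584]
ee_rot: [[-0.991, -0.137, -0.001], [-0.137, 0.991, 0.0], [0.0, 0.0, -1.0]]
wrist_force: [0.3, 0.2, -0.5]
gripper_width: 0.41
gripper_force: 30.0
```

Emit:
drive_tool:
  rows:
    - {"tx":0,"ty":0,"tz":0,"ax":0,"ay":0,"az":0.12,"claw":2.5}
    - {"tx":0,"ty":0,"tz":0,"ax":0,"ay":0,"az":0.12,"claw":2.5}
    - {"tx":0,"ty":0,"tz":0,"ax":0,"ay":0,"az":0.01,"claw":2.5}
    - {"tx":0,"ty":0,"tz":0,"ax":0,"ay":0,"az":0,"claw":2.5}
    - {"tx":0,"ty":0,"tz":0,"ax":0,"ay":0,"az":0,"claw":2.5}

```text
time_s: 17.38
tcp_pos: [0.4364, -0.0725, 0.1584]
ee_rot: [[-0.995, 0.104, -0.0], [0.104, 0.995, 0.0], [0.0, -0.0, -1.0]]
wrist_force: [0.1, 0.4, -0.3]
gripper_width: 0.412
gripper_force: 30.0
```

```bash
python3 -c "
from h import *
go(.5357,-.3673,.16,84)"
```

```text
t=17.4 pos [ 0.4364 -0.0725  0.1584] yaw 84.1 tilt [-0.0004  0.    ] j [  12.    8.  -29.   -0.  -53. -108.] w 0.41
 az=0.001 then shift [-12.96 -28.28  -0.16]
```

Emit:
drive_tool:
  rows:
    - {"tx":-1.44,"ty":-3.14,"tz":0,"ax":0,"ay":0,"az":0,"claw":2.5}
    - {"tx":-1.44,"ty":-3.14,"tz":0,"ax":0,"ay":0,"az":0,"claw":2.5}
    - {"tx":-1.44,"ty":-3.14,"tz":0,"ax":0,"ay":0,"az":0,"claw":2.5}
    - {"tx":-1.44,"ty":-3.14,"tz":0,"ax":0,"ay":0,"az":0,"claw":2.5}
    - {"tx":-1.44,"ty":-3.14,"tz":0,"ax":0,"ay":0,"az":0,"claw":2.5}
    - {"tx":-1.44,"ty":-3.14,"tz":0,"ax":0,"ay":0,"az":0,"claw":2.5}
    - {"tx":-1.44,"ty":-3.14,"tz":0,"ax":0,"ay":0,"az":0,"claw":2.5}
    - {"tx":-1.44,"ty":-3.14,"tz":0,"ax":0,"ay":0,"az":0,"claw":2.5}
    - {"tx":-1.44,"ty":-3.14,"tz":0,"ax":0,"ay":0,"az":0,"claw":2.5}
    - {"tx":0,"ty":0,"tz":0,"ax":0,"ay":0,"az":0,"claw":2.5}

```text
time_s: 18.22
tcp_pos: [0.5367, -0.3723, 0.1571]
ee_rot: [[-0.994, 0.108, 0.0], [0.108, 0.994, -0.002], [-0.0, -0.002, -1.0]]
wrist_force: [0.4, 0.0, -0.7]
gripper_width: 0.412
gripper_force: 30.0
```

Emit:
drive_tool:
  rows:
    - {"tx":0,"ty":0,"tz":0,"ax":0,"ay":0,"az":0,"claw":2.5}
    - {"tx":0,"ty":0,"tz":0,"ax":0,"ay":0,"az":0,"claw":2.5}
    - {"tx":0,"ty":0,"tz":0,"ax":0,"ay":0,"az":0,"claw":2.5}

```text
time_s: 18.47
tcp_pos: [0.5351, -0.3662, 0.1585]
ee_rot: [[-0.995, 0.105, -0.001], [0.105, 0.995, 0.0], [0.001, 0.0, -1.0]]
wrist_force: [0.0, -0.3, -0.7]
gripper_width: 0.41
gripper_force: 30.0
```

```bash
python3 -c "
from h import *
go(.5357,-.3673,.0186,84)
p,W=wcloud();cv2.imwrite('pics/w6.png',p[:,:,::-1])"
```

```text
t=18.5 pos [ 0.5351 -0.3662  0.1585] yaw 84.0 tilt [-0.0006  0.0005] j [-20.  27.  -1.  -0. -62. -76.] w 0.41
 az=0.000 then shift [-0.08 -0.11 13.99]
```

View pics/w6.png

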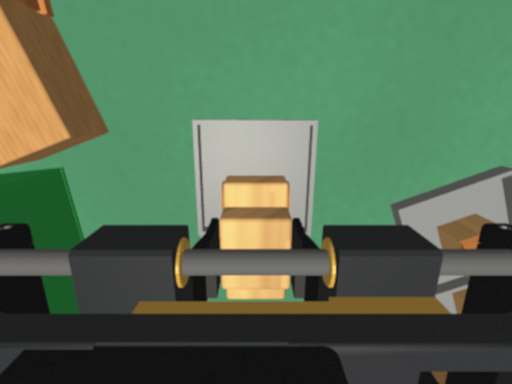

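The car (255,235) is centred over its compartment, and the green crate at the left is clear of the gripper body. Lowering.

Emit:
drive_tool:
  rows:
    - {"tx":-0.1,"ty":-0.1,"tz":2.5,"ax":0,"ay":0,"az":0,"claw":2.5}
    - {"tx":0,"ty":0,"tz":3,"ax":0,"ay":0,"az":0,"claw":2.5}
    - {"tx":0,"ty":0,"tz":3,"ax":0,"ay":0,"az":0,"claw":2.5}
    - {"tx":0,"ty":0,"tz":2.5,"ax":0,"ay":0,"az":0,"claw":2.5}
    - {"tx":0,"ty":0,"tz":1.6,"ax":0,"ay":0,"az":0,"claw":2.5}
    - {"tx":0,"ty":0,"tz":0.8,"ax":0,"ay":0,"az":0,"claw":2.5}
    - {"tx":0,"ty":0,"tz":0.4,"ax":0,"ay":0,"az":0,"claw":2.5}
    - {"tx":0,"ty":0,"tz":0.1,"ax":0,"ay":0,"az":0,"claw":2.5}
    - {"tx":0,"ty":0,"tz":0,"ax":0,"ay":0,"az":0,"claw":2.5}
    - {"tx":0,"ty":0,"tz":0,"ax":0,"ay":0,"az":0,"claw":2.5}

```text
time_s: 19.35
tcp_pos: [0.5373, -0.3685, 0.0212]
ee_rot: [[-0.994, 0.105, 0.003], [0.105, 0.994, -0.001], [-0.003, -0.001, -1.0]]
wrist_force: [0.2, -0.1, -0.9]
gripper_width: 0.411
gripper_force: 30.0
```

Emit:
drive_tool:
  rows:
    - {"tx":0,"ty":0,"tz":0,"ax":0,"ay":0,"az":0,"claw":2.5}
    - {"tx":0,"ty":0,"tz":0,"ax":0,"ay":0,"az":0,"claw":2.5}
    - {"tx":0,"ty":0,"tz":0,"ax":0,"ay":0,"az":0,"claw":2.5}

```text
time_s: 19.6
tcp_pos: [0.5367, -0.3685, 0.0203]
ee_rot: [[-0.994, 0.106, 0.001], [0.106, 0.994, -0.0], [-0.001, -0.0, -1.0]]
wrist_force: [-0.3, -0.8, -0.9]
gripper_width: 0.412
gripper_force: 30.0
```

Emit:
drive_tool:
  rows:
    - {"tx":0,"ty":0,"tz":0.1,"ax":0,"ay":0,"az":0,"claw":2.5}
    - {"tx":0,"ty":0,"tz":0,"ax":0,"ay":0,"az":0,"claw":3.7}
    - {"tx":0,"ty":0,"tz":0,"ax":0,"ay":0,"az":0,"claw":4.5}
    - {"tx":0,"ty":0,"tz":0,"ax":0,"ay":0,"az":0,"claw":5.5}
    - {"tx":0,"ty":0,"tz":0,"ax":0,"ay":0,"az":0,"claw":5.5}
    - {"tx":0,"ty":0,"tz":0,"ax":0,"ay":0,"az":0,"claw":5.5}
    - {"tx":0,"ty":0,"tz":-1,"ax":0,"ay":0,"az":0,"claw":5.5}
    - {"tx":0,"ty":0,"tz":-3.5,"ax":0,"ay":0,"az":0,"claw":5.5}
    - {"tx":0,"ty":0,"tz":-4,"ax":0,"ay":0,"az":0,"claw":5.5}
    - {"tx":0,"ty":0,"tz":-4,"ax":0,"ay":0,"az":0,"claw":8.7}

```text
time_s: 20.43
tcp_pos: [0.5358, -0.3682, 0.1451]
ee_rot: [[-0.994, 0.106, -0.002], [0.106, 0.994, 0.0], [0.002, 0.0, -1.0]]
wrist_force: [0.9, 1.0, -0.3]
gripper_width: 0.658
gripper_force: 0.0
```

```bash
python3 -c "
from h import *
go(.347,.289,.18,16)
go(.45,.0,.18)
p,W=wcloud();near(W,.537,-.369,.02,.11,.05)"
```

```text
t=20.4 pos [ 0.5358 -0.3682  0.1451] yaw 83.9 tilt [-0.0016  0.0002] j [-20.  28.  -2.   0. -60. -76.] w 0.66
 az=1.186 then shift [ 6.838e+01 -4.000e-02 -3.440e+00]
t=20.4 pos [ 0.5358 -0.3682  0.1451] yaw 83.9 tilt [-0.0016  0.0002] j [-20.  28.  -2.   0. -60. -76.] w 0.66
 az=-0.000 then shift [12.43 35.71 -3.46]
0.02 0.11 2729 [ 0.5322 -0.3679  0.0446] (array([ 537.6, -368.5]), 73.9, 39.9, -6.0)
```

The car is well placed at (0.5376, -0.3685). Now the boat: turning by -1.957 rad, which keeps the last joint in range.

Emit:
drive_tool:
  rows:
    - {"tx":0,"ty":0,"tz":-3.4,"ax":0,"ay":0,"az":-0.12,"claw":8.7}
    - {"tx":0,"ty":0,"tz":0,"ax":0,"ay":0,"az":-0.12,"claw":8.7}
    - {"tx":0,"ty":0,"tz":0,"ax":0,"ay":0,"az":-0.12,"claw":8.7}
    - {"tx":0,"ty":0,"tz":0,"ax":0,"ay":0,"az":-0.12,"claw":8.7}
    - {"tx":0,"ty":0,"tz":0,"ax":0,"ay":0,"az":-0.12,"claw":8.7}
    - {"tx":0,"ty":0,"tz":0,"ax":0,"ay":0,"az":-0.12,"claw":8.7}
    - {"tx":0,"ty":0,"tz":0,"ax":0,"ay":0,"az":-0.12,"claw":8.7}
    - {"tx":0,"ty":0,"tz":0,"ax":0,"ay":0,"az":-0.12,"claw":8.7}
    - {"tx":0,"ty":0,"tz":0,"ax":0,"ay":0,"az":-0.12,"claw":8.7}
    - {"tx":0,"ty":0,"tz":0,"ax":0,"ay":0,"az":-0.12,"claw":8.7}

```text
time_s: 21.32
tcp_pos: [0.5363, -0.3683, 0.1783]
ee_rot: [[-0.454, -0.891, 0.001], [-0.891, 0.454, -0.0], [-0.0, -0.001, -1.0]]
wrist_force: [-0.6, 0.7, -0.3]
gripper_width: 1.001
gripper_force: 0.0
```

Emit:
drive_tool:
  rows:
    - {"tx":0,"ty":0,"tz":0,"ax":0,"ay":0,"az":-0.12,"claw":8.7}
    - {"tx":0,"ty":0,"tz":0,"ax":0,"ay":0,"az":-0.12,"claw":8.7}
    - {"tx":0,"ty":0,"tz":0,"ax":0,"ay":0,"az":-0.12,"claw":8.7}
    - {"tx":0,"ty":0,"tz":0,"ax":0,"ay":0,"az":-0.12,"claw":8.7}
    - {"tx":0,"ty":0,"tz":0,"ax":0,"ay":0,"az":-0.12,"claw":8.7}
    - {"tx":0,"ty":0,"tz":0,"ax":0,"ay":0,"az":-0.12,"claw":8.7}
    - {"tx":0,"ty":0,"tz":0,"ax":0,"ay":0,"az":-0.037,"claw":8.7}
    - {"tx":-3.8,"ty":0,"tz":0,"ax":0,"ay":0,"az":0,"claw":8.7}
    - {"tx":-3.8,"ty":0,"tz":0,"ax":0,"ay":0,"az":0,"claw":8.7}
    - {"tx":-3.8,"ty":0,"tz":0,"ax":0,"ay":0,"az":0,"claw":8.7}

```text
time_s: 22.15
tcp_pos: [0.5042, -0.258, 0.1776]
ee_rot: [[0.275, -0.961, 0.0], [-0.961, -0.275, -0.0], [0.0, -0.0, -1.0]]
wrist_force: [0.7, 0.7, 0.1]
gripper_width: 1.006
gripper_force: 0.0
```

Emit:
drive_tool:
  rows:
    - {"tx":-3.8,"ty":0,"tz":0,"ax":0,"ay":0,"az":0,"claw":8.7}
    - {"tx":-3.8,"ty":0,"tz":0,"ax":0,"ay":0,"az":0,"claw":8.7}
    - {"tx":-3.8,"ty":0,"tz":0,"ax":0,"ay":0,"az":0,"claw":8.7}
    - {"tx":-3.8,"ty":0,"tz":0,"ax":0,"ay":0,"az":0,"claw":8.7}
    - {"tx":-3.8,"ty":0,"tz":0,"ax":0,"ay":0,"az":0,"claw":8.7}
    - {"tx":-3.8,"ty":0,"tz":0,"ax":0,"ay":0,"az":0,"claw":8.7}
    - {"tx":-3.8,"ty":0,"tz":0,"ax":0,"ay":0,"az":0,"claw":8.7}
    - {"tx":-3.8,"ty":0,"tz":0,"ax":0,"ay":0,"az":0,"claw":8.7}
    - {"tx":-3.8,"ty":0,"tz":0,"ax":0,"ay":0,"az":0,"claw":8.7}
    - {"tx":-3.8,"ty":0,"tz":0,"ax":0,"ay":0,"az":0,"claw":8.7}

```text
time_s: 22.98
tcp_pos: [0.3991, 0.1081, 0.1785]
ee_rot: [[0.276, -0.961, 0.002], [-0.961, -0.276, 0.001], [-0.001, -0.002, -1.0]]
wrist_force: [1.9, 0.6, 0.7]
gripper_width: 1.0
gripper_force: 0.0
```

Emit:
drive_tool:
  rows:
    - {"tx":-3.8,"ty":0,"tz":0,"ax":0,"ay":0,"az":0,"claw":8.7}
    - {"tx":-3.8,"ty":0,"tz":0,"ax":0,"ay":0,"az":0,"claw":8.7}
    - {"tx":-3.8,"ty":0,"tz":0,"ax":0,"ay":0,"az":0,"claw":8.7}
    - {"tx":-3.8,"ty":0,"tz":0,"ax":0,"ay":0,"az":0,"claw":8.7}
    - {"tx":-3.8,"ty":0,"tz":0,"ax":0,"ay":0,"az":0,"claw":8.7}
    - {"tx":0,"ty":0,"tz":0,"ax":0,"ay":0,"az":0,"claw":8.7}
    - {"tx":0,"ty":0,"tz":0,"ax":0,"ay":0,"az":0,"claw":8.7}
    - {"tx":0,"ty":0,"tz":0,"ax":0,"ay":0,"az":0,"claw":8.7}
    - {"tx":0,"ty":0,"tz":0,"ax":0,"ay":0,"az":0,"claw":8.7}

```text
time_s: 23.73
tcp_pos: [0.3474, 0.2881, 0.1777]
ee_rot: [[0.275, -0.961, -0.0], [-0.961, -0.275, -0.0], [0.0, 0.0, -1.0]]
wrist_force: [0.1, -0.0, -0.1]
gripper_width: 1.001
gripper_force: 0.0
```

```bash
python3 -c "
from h import *
go(.347,.289,.0125,16)
p,W=wcloud();near(W,.347,.289,.013,.09,.05);near(W,.347,.289,.038,.051,.05)
cv2.imwrite('pics/w7.png',p[:,:,::-1])"
```

```text
t=23.7 pos [0.3474 0.2881 0.1777] yaw -164.0 tilt [-0.0001 -0.0001] j [ 60.   7. -27.  -0. -56. -44.] w 1.0
 az=-0.000 then shift [-1.000e-01  1.000e-02  1.652e+01]
0.013 0.09 2238 [0.35   0.2826 0.0372] (array([347.6, 290.8]), 86.3, 36.0, -74.6)
0.038 0.051 916 [0.3491 0.2863 0.0463] (array([348.6, 287.5]), 35.9, 34.0, 15.5)
```

View pics/w7.png

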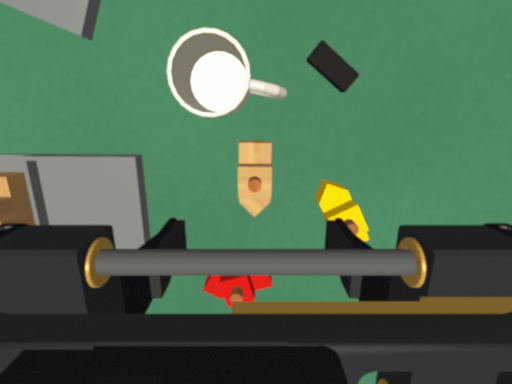

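The wooden boat (255,180) is aligned and centred. The mug (210,70) is clear, but the yellow boat (340,205) is near the right finger, so I'll go down with the fingers narrowed to 6.5 cm.

Emit:
drive_tool:
  rows:
    - {"tx":0,"ty":0,"tz":2.5,"ax":0,"ay":0,"az":0,"claw":6.5}
    - {"tx":0,"ty":0,"tz":3,"ax":0,"ay":0,"az":0,"claw":6.5}
    - {"tx":0,"ty":0,"tz":3,"ax":0,"ay":0,"az":0,"claw":6.5}
    - {"tx":0,"ty":0,"tz":3,"ax":0,"ay":0,"az":0,"claw":6.5}
    - {"tx":0,"ty":0,"tz":2.5,"ax":0,"ay":0,"az":0,"claw":6.5}
    - {"tx":0,"ty":0,"tz":1.6,"ax":0,"ay":0,"az":0,"claw":6.5}
    - {"tx":0,"ty":0,"tz":0.9,"ax":0,"ay":0,"az":0,"claw":6.5}
    - {"tx":0,"ty":0,"tz":0,"ax":0,"ay":0,"az":0,"claw":6.5}
    - {"tx":0,"ty":0,"tz":0,"ax":0,"ay":0,"az":0,"claw":5}
    - {"tx":0,"ty":0,"tz":0,"ax":0,"ay":0,"az":0,"claw":4}

```text
time_s: 24.62
tcp_pos: [0.348, 0.2891, 0.0133]
ee_rot: [[0.276, -0.961, 0.001], [-0.961, -0.276, 0.001], [-0.001, -0.001, -1.0]]
wrist_force: [0.1, 0.1, -1.2]
gripper_width: 0.669
gripper_force: 0.0
```

Emit:
drive_tool:
  rows:
    - {"tx":0,"ty":0,"tz":0,"ax":0,"ay":0,"az":0,"claw":2.5}
    - {"tx":0,"ty":0,"tz":0,"ax":0,"ay":0,"az":0,"claw":2.5}
    - {"tx":0,"ty":0,"tz":0,"ax":0,"ay":0,"az":0,"claw":2.5}
    - {"tx":0,"ty":0,"tz":0,"ax":0,"ay":0,"az":0,"claw":2.5}
    - {"tx":0,"ty":0,"tz":0,"ax":0,"ay":0,"az":0,"claw":2.5}
    - {"tx":0,"ty":0,"tz":0,"ax":0,"ay":0,"az":0,"claw":2.5}

```text
time_s: 25.12
tcp_pos: [0.3476, 0.2894, 0.0132]
ee_rot: [[0.277, -0.961, 0.001], [-0.961, -0.277, 0.001], [-0.001, -0.001, -1.0]]
wrist_force: [-0.7, -1.2, 6.1]
gripper_width: 0.41
gripper_force: 30.0
```

Emit:
drive_tool:
  rows:
    - {"tx":0,"ty":0,"tz":-1.5,"ax":0,"ay":0,"az":0,"claw":2.5}
    - {"tx":0,"ty":0,"tz":-3,"ax":0,"ay":0,"az":0,"claw":2.5}
    - {"tx":0,"ty":0,"tz":-3.5,"ax":0,"ay":0,"az":0,"claw":2.5}
    - {"tx":0,"ty":0,"tz":-3.5,"ax":0,"ay":0,"az":0,"claw":2.5}
    - {"tx":0,"ty":0,"tz":-3.5,"ax":0,"ay":0,"az":0.1,"claw":2.5}
    - {"tx":0,"ty":0,"tz":-0.5,"ax":0,"ay":0,"az":0.12,"claw":2.5}
    - {"tx":0,"ty":0,"tz":0,"ax":0,"ay":0,"az":0.12,"claw":2.5}
    - {"tx":0,"ty":0,"tz":0,"ax":0,"ay":0,"az":0.12,"claw":2.5}
    - {"tx":0,"ty":0,"tz":0,"ax":0,"ay":0,"az":0.12,"claw":2.5}
    - {"tx":0,"ty":0,"tz":0,"ax":0,"ay":0,"az":0.12,"claw":2.5}

```text
time_s: 25.95
tcp_pos: [0.3469, 0.2887, 0.1672]
ee_rot: [[-0.413, -0.911, -0.001], [-0.911, 0.413, -0.0], [0.001, 0.001, -1.0]]
wrist_force: [0.0, 0.3, -0.7]
gripper_width: 0.408
gripper_force: 30.0
```

Emit:
drive_tool:
  rows:
    - {"tx":0,"ty":0,"tz":0,"ax":0,"ay":0,"az":0.12,"claw":2.5}
    - {"tx":0,"ty":0,"tz":0,"ax":0,"ay":0,"az":0.12,"claw":2.5}
    - {"tx":0,"ty":0,"tz":0,"ax":0,"ay":0,"az":0.12,"claw":2.5}
    - {"tx":0,"ty":0,"tz":0,"ax":0,"ay":0,"az":0.12,"claw":2.5}
    - {"tx":0,"ty":0,"tz":0,"ax":0,"ay":0,"az":0.12,"claw":2.5}
    - {"tx":0,"ty":0,"tz":0,"ax":0,"ay":0,"az":0.12,"claw":2.5}
    - {"tx":0,"ty":0,"tz":0,"ax":0,"ay":0,"az":0.12,"claw":2.5}
    - {"tx":0,"ty":0,"tz":0,"ax":0,"ay":0,"az":0.04,"claw":2.5}
    - {"tx":0,"ty":0,"tz":0,"ax":0,"ay":0,"az":0,"claw":2.5}
    - {"tx":0,"ty":0,"tz":0,"ax":0,"ay":0,"az":0,"claw":2.5}

```text
time_s: 26.78
tcp_pos: [0.3471, 0.2888, 0.1672]
ee_rot: [[-0.963, -0.269, -0.001], [-0.269, 0.963, -0.001], [0.001, -0.0, -1.0]]
wrist_force: [-0.8, 0.5, -0.6]
gripper_width: 0.41
gripper_force: 30.0
```

```bash
python3 -c "
from h import *
go(.528,.3878,.16,105.5)"
```

```text
t=26.8 pos [0.3471 0.2888 0.1672] yaw 105.6 tilt [-0.0006 -0.0006] j [  60.    8.  -28.   -0.  -54. -135.] w 0.41
 az=0.002 then shift [-20.08   4.7    0.7 ]
```

Emit:
drive_tool:
  rows:
    - {"tx":-3.3,"ty":0.8,"tz":0,"ax":0,"ay":0,"az":0,"claw":2.5}
    - {"tx":-3.3,"ty":0.8,"tz":0,"ax":0,"ay":0,"az":0,"claw":2.5}
    - {"tx":-3.3,"ty":0.8,"tz":0,"ax":0,"ay":0,"az":0,"claw":2.5}
    - {"tx":-3.3,"ty":0.8,"tz":0,"ax":0,"ay":0,"az":0,"claw":2.5}
    - {"tx":-3.3,"ty":0.8,"tz":0,"ax":0,"ay":0,"az":0,"claw":2.5}
    - {"tx":-3.5,"ty":0.7,"tz":0.7,"ax":0,"ay":0,"az":0,"claw":2.5}
    - {"tx":0,"ty":0,"tz":0,"ax":0,"ay":0,"az":0,"claw":2.5}
    - {"tx":0,"ty":0,"tz":0,"ax":0,"ay":0,"az":0,"claw":2.5}
    - {"tx":0,"ty":0,"tz":0,"ax":0,"ay":0,"az":0,"claw":2.5}
    - {"tx":0,"ty":0,"tz":0,"ax":0,"ay":0,"az":0,"claw":2.5}

```text
time_s: 27.62
tcp_pos: [0.5267, 0.3874, 0.1608]
ee_rot: [[-0.963, -0.268, -0.0], [-0.268, 0.963, -0.0], [0.0, -0.0, -1.0]]
wrist_force: [0.9, -0.2, -0.7]
gripper_width: 0.413
gripper_force: 30.0
```

```bash
python3 -c "
from h import *
go(.528,.3878,.0182,105.5)
p,W=wcloud();cv2.imwrite('pics/w8.png',p[:,:,::-1])"
```

```text
t=27.6 pos [0.5267 0.3874 0.1608] yaw 105.6 tilt [-0.0002 -0.0002] j [  50.   27.   -0.   -0.  -63. -125.] w 0.41
 az=0.001 then shift [-0.14  0.   14.26]
```

View pics/w8.png

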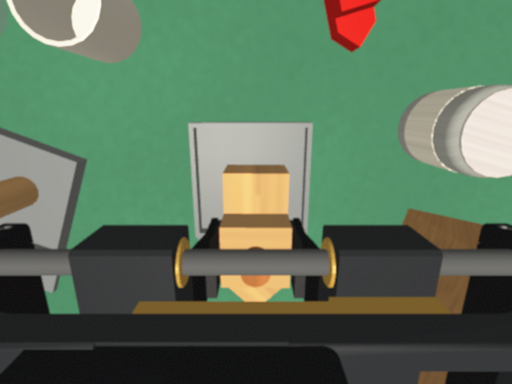

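The boat (255,225) is centred over its compartment (walls at columns 196 and 308). The tin and the carton on the right are more than 10 cm clear. Lowering.

Emit:
drive_tool:
  rows:
    - {"tx":-0.1,"ty":0,"tz":2.5,"ax":0,"ay":0,"az":0,"claw":2.5}
    - {"tx":0,"ty":0,"tz":3,"ax":0,"ay":0,"az":0,"claw":2.5}
    - {"tx":0,"ty":0,"tz":3,"ax":0,"ay":0,"az":0,"claw":2.5}
    - {"tx":0,"ty":0,"tz":2.5,"ax":0,"ay":0,"az":0,"claw":2.5}
    - {"tx":0,"ty":0,"tz":1.8,"ax":0,"ay":0,"az":0,"claw":2.5}
    - {"tx":0,"ty":0,"tz":0.9,"ax":0,"ay":0,"az":0,"claw":2.5}
    - {"tx":0,"ty":0,"tz":0.4,"ax":0,"ay":0,"az":0,"claw":2.5}
    - {"tx":0,"ty":0,"tz":0.1,"ax":0,"ay":0,"az":0,"claw":2.5}
    - {"tx":0,"ty":0,"tz":0,"ax":0,"ay":0,"az":0,"claw":2.5}
    - {"tx":0,"ty":0,"tz":0,"ax":0,"ay":0,"az":0,"claw":2.5}

```text
time_s: 28.5
tcp_pos: [0.5292, 0.389, 0.0204]
ee_rot: [[-0.963, -0.268, 0.002], [-0.268, 0.963, 0.002], [-0.003, 0.002, -1.0]]
wrist_force: [-0.1, 0.8, -0.3]
gripper_width: 0.411
gripper_force: 30.0
```

Emit:
drive_tool:
  rows:
    - {"tx":0,"ty":0,"tz":0,"ax":0,"ay":0,"az":0,"claw":2.5}
    - {"tx":0,"ty":0,"tz":0,"ax":0,"ay":0,"az":0,"claw":2.5}
    - {"tx":0,"ty":0,"tz":0,"ax":0,"ay":0,"az":0,"claw":2.5}

```text
time_s: 28.75
tcp_pos: [0.5287, 0.3884, 0.0193]
ee_rot: [[-0.964, -0.268, 0.001], [-0.268, 0.964, 0.001], [-0.001, 0.001, -1.0]]
wrist_force: [-0.3, 0.1, -0.8]
gripper_width: 0.411
gripper_force: 30.0
```

Emit:
drive_tool:
  rows:
    - {"tx":0,"ty":0,"tz":0.1,"ax":0,"ay":0,"az":0,"claw":2.5}
    - {"tx":0,"ty":0,"tz":0,"ax":0,"ay":0,"az":0,"claw":3.7}
    - {"tx":0,"ty":0,"tz":0,"ax":0,"ay":0,"az":0,"claw":4.5}
    - {"tx":0,"ty":0,"tz":0,"ax":0,"ay":0,"az":0,"claw":5.5}
    - {"tx":0,"ty":0,"tz":0,"ax":0,"ay":0,"az":0,"claw":5.5}
    - {"tx":0,"ty":0,"tz":0,"ax":0,"ay":0,"az":0,"claw":5.5}
    - {"tx":0,"ty":0,"tz":-1,"ax":0,"ay":0,"az":0,"claw":5.5}
    - {"tx":0,"ty":0,"tz":-3.5,"ax":0,"ay":0,"az":0,"claw":5.5}
    - {"tx":0,"ty":0,"tz":-4,"ax":0,"ay":0,"az":0,"claw":5.5}
    - {"tx":0,"ty":0,"tz":-4,"ax":0,"ay":0,"az":0,"claw":5.5}

```text
time_s: 29.58
tcp_pos: [0.5281, 0.3876, 0.144]
ee_rot: [[-0.963, -0.268, -0.001], [-0.268, 0.963, -0.002], [0.001, -0.001, -1.0]]
wrist_force: [0.1, 0.1, 0.5]
gripper_width: 0.631
gripper_force: 0.0
```

Emit:
drive_tool:
  rows:
    - {"tx":2,"ty":0,"tz":-3,"ax":0,"ay":0,"az":0,"claw":5.5}
    - {"tx":3,"ty":0,"tz":-2,"ax":0,"ay":0,"az":0,"claw":5.5}
    - {"tx":3,"ty":0,"tz":0,"ax":0,"ay":0,"az":0,"claw":5.5}
    - {"tx":3,"ty":0,"tz":0,"ax":0,"ay":0,"az":0,"claw":5.5}
    - {"tx":3,"ty":0,"tz":0,"ax":0,"ay":0,"az":0,"claw":5.5}
    - {"tx":3,"ty":0,"tz":0,"ax":0,"ay":0,"az":0,"claw":5.5}
    - {"tx":0,"ty":0,"tz":0,"ax":0,"ay":0,"az":0,"claw":5.5}
    - {"tx":0,"ty":0,"tz":0,"ax":0,"ay":0,"az":0,"claw":5.5}
    - {"tx":0,"ty":0,"tz":0,"ax":0,"ay":0,"az":0,"claw":5.5}

```text
time_s: 30.33
tcp_pos: [0.3651, 0.3432, 0.1936]
ee_rot: [[-0.963, -0.268, 0.001], [-0.268, 0.963, 0.002], [-0.002, 0.001, -1.0]]
wrist_force: [0.5, 0.1, 0.9]
gripper_width: 0.632
gripper_force: 0.0
```

```bash
python3 -c "
from h import *
p,d=capture('top')
g=cv2.resize(p[90:240,110:430],(800,375),interpolation=cv2.INTER_CUBIC)
q,_=capture('scene');g2=cv2.resize(q[120:370,110:400],(261,225))
cv2.imwrite('pics/end.png',np.vstack([g,cv2.copyMakeBorder(g2,0,0,0,800-261,cv2.BORDER_CONSTANT)])[:,:,::-1])"
```

```text
(no output)
```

View pics/end.png

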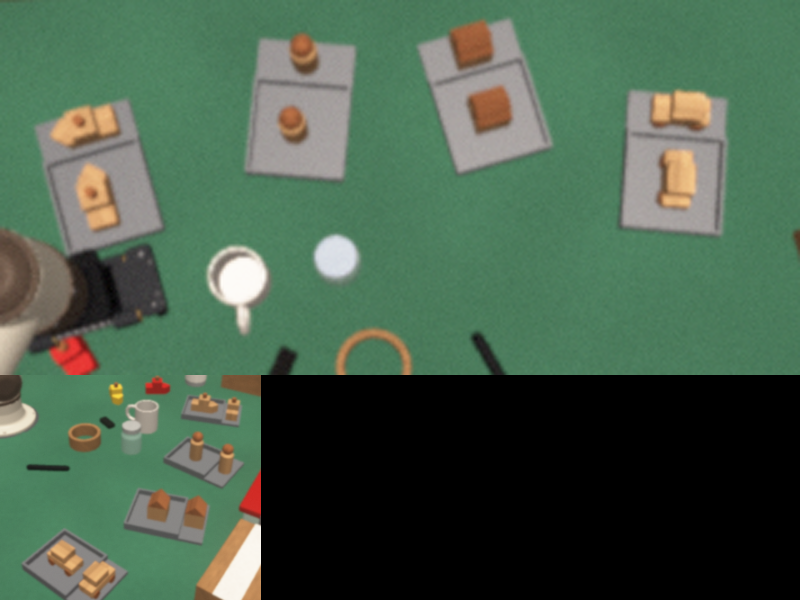

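All four toys stand upright inside the right compartments: boat (97,198), doll (292,123), house (490,108) and car (678,178). The mug (240,275) and jar (336,257) are untouched and the gripper is clear.

```bash
python3 -c "
from station import *
print(finish_job())"
```

```text
the job is handed in; nothing more can be done
None
```

The doll, house, car and boat each stand upright and released in the compartment with their matching label, the jar and mug were left where they stood, and the job was handed in at about 30 s; the hand-in gave no verdict.

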